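# Weigh the scrap pail on the hand scale

### The arm

A 6-joint arm with a two-finger parallel gripper is mounted at the origin on the work surface. World frame = base frame: x ahead of the robot, y to its left, z up, the work surface at z = 0. Lengths are in m, angles in rad, forces in N, time in s.
With the tool pointing down it reaches from about 0.35 to 0.775 m from the base axis. Payload 7.3 kg.
Tool frame: the origin (TCP) lies on the centre line of the jaws, within the pads' length; the fingertips stand 11 mm ahead of it and the grasp point (between the pads) lies 8 mm behind it; y points along the fingers, z is the direction in which the jaws open and shut, and the axes are right-handed (so a half turn about y gives the same grasp; the last joint's range is limited). The gripper opens to 92 mm and grips with 3 to 60 N. Pads are 19 mm wide; open, the fingers measure 130 mm over their backs; the gripper's body (75 mm by 190 mm) begins 47 mm behind the grasp point.
Start: joints at [1.039, 0.342, 1.524, -0, 1.275, -0.146], TCP at [0.198, 0.486, 0.238] pointing down, gripper open.
Joint ranges: [-2.53, 2.53], [-0.77, 2.02], [0.04, 2.7], [-1, 4.14], [0.28, 2.66], [-3.11, 3.11]. Speed limits (rad/s): [2.57, 2.57, 3.14, 3.14, 3.14, 3.14].

### API

Orientations are given as [roll, pitch, yaw] about the fixed x, y, z axes, in that order (R = Rz(yaw) Ry(pitch) Rx(roll)).
In Python, from cell import robot, cams gives the robot as it stands.
- The arm moves only by the tool apply_moves, never from a script. Its argument "plan" is a list of rows, each a list of 7 numbers: the shift along the tool's x, y, z in m, then the turn, a rotation vector about the tool's x, y, z in degrees, then the gripper command: -1 is fully open, 1 is shut, values between are in proportion. A call has exactly 5 rows; each row is the pose to reach, as a shift and turn from the pose commanded when the call began, along the tool's axes at that moment; what a row does not reach only later rows make up. A row lasts 1/8 s, in which the tool goes at most 62.5 mm and 10.7 degrees, less where a joint would pass 70% of its speed; a pose out of reach is approached as far as the arm can. A call with a gripper value outside its range is refused whole. The fingers move at their own pace and stop on an object; "squeeze" is the grip in N (left out, the last holds). Time passes only in rows, so rows that repeat a pose let the fingers close, or fill a call up. It gives the time, the measured TCP pose, the force and the opening at its end, in the units of the state.
- robot.observe(): the state, without advancing time (a new reading comes with each control period).
- cams.read_camera(name): name is "scene" or "side" or "wrist"; returns the picture (384x512x3 uint8, blue, green, red); there is no depth.
- cams.calibration(name): a dict with "fx", "fy", "cx", "cy" (pixels), "extrinsics" (4x4, takes a point from world to camera coordinates); the wrist camera has in their place "T_tool_cam" (4x4, takes a point from camera to tool coordinates, whose origin is the TCP and whose axes are the tool frame's). Camera axes: x right, y up, looking along -z (the intrinsics and any distortion apply to the point x, -y, -z); pixel columns grow to the right and rows downward; lengths in m; the calibration is good to about 2 mm. A picture is of the moment at which its call begins: read the wrist's pose just before it. calibration takes no time and is no camera call.
- robot.hand_in(): hands the job in, once; it reports no verdict.
The state is a dict: "time": time; "qpos": joint angles; "qvel": joint speeds; "joint_efforts": joint torques, N m; "tool_pos": TCP position; "tool_rot": TCP orientation; "contact_force": force on the tool from outside, world axes, zero at the start; "torque": the same for the moment, N m; "opening": finger opening in m.
Only numpy, scipy, OpenCV 4.12 (cv2) and the standard library are available. Lean on these libraries where they do the work, as an engineer would, in place of code of your own. Each camera call takes 0.05 s, during which the arm holds its last target. There are 200 camera calls.

### The job

Weigh the scrap pail: take the hand scale off its bracket by the cross handle, catch the pail's wire bail in the hook, and draw it gently straight up until the pail hangs just clear of the table, by about one centimetre, and hold it level and still there for two seconds so that the scale can be read. Then set the pail down softly where it stood, unhook it and hang the scale back in its bracket. Do not drag or tip the pail, touch it with the gripper or arm, run the scale to its stop, or disturb the other tools.

Things in the scene. Friction and masses are not known exactly. Their poses are not given: they have to be found in the camera images.
- scale: Hand spring scale, 0.18 kg, hanging upright in the bracket at the start. Its black cross handle is a bar 28 mm along x, 120 mm along y, 20 mm along z; the origin is the bar's middle, z up. From the bar hangs an aluminium tube 24 mm across, 10 to 92 mm below the origin; from its foot comes a sprung shank with a hook of 4.4 mm wire.
- stretch (a joint): How far the scale's shank is drawn out, in m: 0 unloaded, end stop at 0.070. The spring takes 160 N/m (6.25 mm for each N on the hook). Drawing out lowers the hook from the tube by the same amount.
- hook_seat (a point): The hook's seat: upper face of its bend, where the bail bears. Axes as the scale's. Unloaded it is 149 mm straight below the scale's origin; the hook's underside is 4.4 mm lower. The hook lies in the scale's xz plane; its straight back stands 13 mm to -x of the seat and rises 42 mm above it; its mouth opens to +x.
- hook_point (a point): Top of the hook's point: 15 mm to +x of the seat and 19 mm above it. The gap between point and back is about 23 mm.
- bracket: Fixed dark steel stand, left or right on the table. Origin on the table below the middle of the hung handle; x points from the open mouth to the post. Foot 190 x 120 x 12 mm (60 mm to -x, 130 mm to +x); post at +100 mm, 165 mm high. Two tines 10 mm wide along x, 45 mm either side, tops at 165 mm, carry the scale's bar, which lies along y.
- rest (a point): On the bracket: where the middle of the scale's handle rests, 175 mm above the table, between stops 6 mm high on the tines; at the start the scale's x is the bracket's x. Lift the scale 10 mm or more and it comes out upward or towards the bracket's -x.
- pail: Tapered sheet-steel scrap pail with brass and copper offcuts, loose; 76 mm across at the bottom, 90 mm at the rim, 60 mm high; origin at the centre of its underside, z up. Its weight is not known (0.33 to 0.95 kg in all). A bail of 4.4 mm wire, 102 mm wide, is riveted to two ears on the pail's y axis.
- rivets (a point): On the pail's axis, midway between the bail's rivets, 52 mm up. Upright, the bail's middle is 58 mm above this; it is level for 16 mm, sloping to both sides. It turns about the pail's y on stiff rivets (0.4 N at its middle swings it) and was left leaning anywhere up to 26 degrees to +x or -x (25 mm); the lean is not measured: see or feel it.
- hammer: Chasing hammer, 240 mm long, 62 mm wide, 32 mm high, lying along its x; a bystander, as are the following.
- punch_a: Steel chasing punch, 110 x 8 x 8 mm, lying along its x.
- punch_b: Another one.
- punch_cup: Dark iron cup with upright punches, 60 mm across, about 130 mm high; origin under its centre.
- dapping_block: Steel dapping cube, 55 mm; origin under its centre.
- polish_tin: Closed round tin, 70 mm across, 50 mm high; origin under its centre.
- pliers: Pliers, 145 mm long, 12 mm high, lying along its x.
Things that resemble listed ones, but are neither listed nor needed, are in the scene too. Leave any green look-alike of the pail alone.

How it is judged:
On the way, in this order (a step that is already met when the one before it is completed fails the run):
1. the scale is lifted off its bracket (distance between scale and rest above 0.05 m), for 0.1 s.
2. the hook draws on the bail, the pail still standing on the table (value of joint stretch above 0.006 m and contact force between scale and pail above 0.5 N and height (world z) of pail below 0.003 m), for 0.1 s.
3. the pail hangs from the hook 4 to 18 mm clear of the table, level and still (height (world z) of pail between 0.004 and 0.018 m and contact force between pail and table below 0.05 N and contact force between scale and pail above 2 N and angle between pail's own z axis and vertical below 0.2 rad and angle between scale's own z axis and vertical below 0.15 rad and linear speed of pail below 0.03 m/s and velocity of joint stretch between -0.02 and 0.02 m/s), for 1 s.
At the end, for the whole second after the job is handed in: The scale hangs in its bracket again, released: handle middle within 20 mm of its resting place, upright within 0.1 rad, not touching the pail. The pail stands upright on the table within 40 mm of where it stood at the start. Both are at rest (distance between scale and rest below 0.02 m and angle between scale's own z axis and vertical below 0.1 rad and contact force between the fingers and scale below 0.05 N and height (world z) of pail below 0.003 m and angle between pail's own z axis and vertical below 0.05 rad and distance of pail from where it was at the start of the episode below 0.04 m and contact force between scale and pail below 0.05 N and linear speed of each of pail, scale below 0.02 m/s).
It fails at once if the pail is dragged or lifted more than 50 mm from where it stood, or tipped more than 0.35 rad (distance of pail from where it was at the start of the episode above 0.05 m or angle between pail's own z axis and vertical above 0.35 rad).
It fails at once if the pail is dropped or set down hard (more than 30 N on the table) (contact force between pail and table above 30 N).
It fails at once if the scale is run to its stop, or forced against the pail with more than 14 N (value of joint stretch above 0.0685 m or contact force between scale and pail above 14 N).
It fails at once if the gripper or arm touches the pail (contact force between any of the fingers, the arm and pail above 0.3 N).
It fails at once if another tool is shifted more than 30 mm (distance of any of hammer, punch_a, punch_b, punch_cup, dapping_block, polish_tin, pliers from where it was at the start of the episode above 0.03 m).
It also fails if it takes over 72 s, if anything falls off the work surface, if the arm or the gripper's body presses on something with over 40 N, if the wrist force passes 120 N, or if a joint passes its speed limit or range.

## Working session

There is one attempt and no reset: what is moved stays moved. The work goes in short steps, Python scripts to look and compute and a tool call to move; the robot and the scene stay as the last step left them, time stands still between calls to the robot, and variables do not carry over. Pictures are saved under pics/ and viewed, about 8 in all and at most 12, crops included, and the job is handed in when it is done.

Besides the shell and the picture viewer there is one more tool, called after "Request:" as name([rows], argument=value, ...), one row to a line, values as JSON. apply_moves: Moves the arm, as the interface text tells. Its arguments: {"type":"object","properties":{"plan":{"type":"array","items":{"type":"array","items":{"type":"number"}}},"squeeze":{"type":"number"}},"required":["plan"]}

```bash
ls; mkdir -p pics
python3 - <<'E'
from cell import robot,cams
import cv2,numpy as np
print(robot.observe())
for n in("scene","side","wrist"):
    cv2.imwrite(f"pics/{n}0.png",cams.read_camera(n)); print(n,cams.calibration(n))
E
```

```text
pics
{'time': 0.0, 'qpos': array([ 1.03901641e+00,  3.42710502e-01,  1.52501344e+00, -8.04351190e-06,
        1.27541007e+00, -1.45999914e-01]), 'qvel': array([-0.00160396,  0.00149018,  0.00123606,  0.00044807, -0.0010681 ,
       -0.00040169]), 'joint_efforts': array([-4.25844119e-04, -4.31210804e+01, -2.44235641e+01,  7.17965886e-02,
        5.53358858e-02, -1.13602864e-04]), 'tool_pos': array([0.19732809, 0.48608028, 0.23705255]), 'tool_rot': array([-1.57232241e+00,  2.16631056e-04, -3.85777816e-01]), 'contact_force': array([ 0.29784009,  0.50225631, -0.05125276]), 'torque': array([-0.06007111, -0.01121068,  0.01439226]), 'opening': 0.09199185693101809}
scene {'fx': 376.72966574223847, 'fy': 376.72966574223847, 'cx': 260.6288051066632, 'cy': 192.6329926065976, 'extrinsics': array([[ 0.81392687,  0.580961  ,  0.0027135 , -0.48420484],
       [-0.41301643,  0.57533898,  0.70597626,  0.13603844],
       [ 0.40858349, -0.57573377,  0.7082303 , -1.34197908],
       [ 0.        ,  0.        ,  0.        ,  1.        ]])}
side {'fx': 387.712582301963, 'fy': 387.712582301963, 'cx': 246.35488073976595, 'cy': 194.56286098930735, 'extrinsics': array([[ 0.8869575 , -0.46140585, -0.02027411, -0.49165503],
       [ 0.25898024,  0.46053008,  0.84902372, -0.26427126],
       [-0.38240767, -0.75829855,  0.5279656 , -0.95048353],
       [ 0.        ,  0.        ,  0.        ,  1.        ]])}
wrist {'fx': 338.11733421701035, 'fy': 338.11733421701035, 'cx': 261.69105284378014, 'cy': 189.78875166472025, 'T_tool_cam': array([[ 1.08720967e-04, -9.52204971e-01, -3.05459787e-01,
        -8.22639448e-02],
       [ 1.58774981e-04,  3.05459801e-01, -9.52204959e-01,
        -1.46279905e-01],
       [ 9.99999981e-01,  5.50252716e-05,  1.84396211e-04,
         5.59165262e-04],
       [ 0.00000000e+00,  0.00000000e+00,  0.00000000e+00,
         1.00000000e+00]])}
```

View pics/scene0.png

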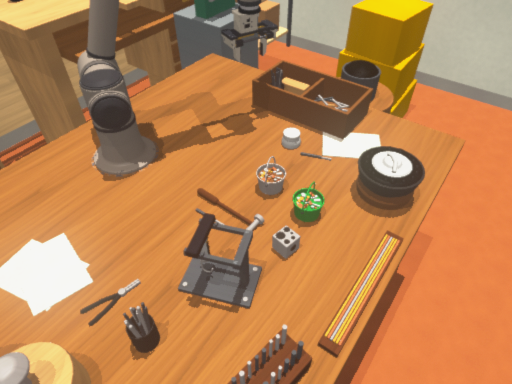

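View pics/side0.png

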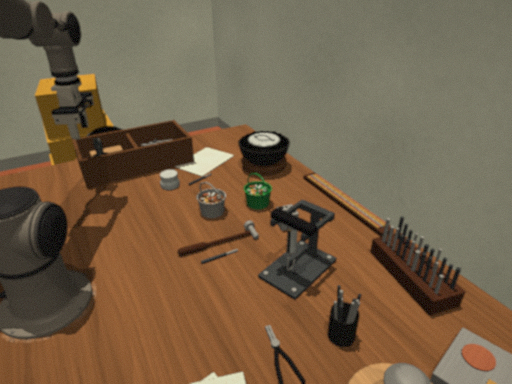

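```bash
cat > h.py <<'E'
import numpy as np,cv2
from scipy.spatial.transform import Rotation as R
from cell import robot,cams
def cam(n,pose=None):
    c=cams.calibration(n); K=(c['fx'],c['fy'],c['cx'],c['cy'])
    if n!='wrist': return K,np.array(c['extrinsics'])
    p,r=pose; T=np.eye(4);T[:3,:3]=R.from_euler('xyz',r).as_matrix();T[:3,3]=p
    return K,np.linalg.inv(T@np.array(c['T_tool_cam']))
def proj(C,P):
    K,E=C;q=(E@np.c_[np.atleast_2d(P),np.ones(len(np.atleast_2d(P)))].T)[:3].T
    return np.c_[K[2]+K[0]*q[:,0]/-q[:,2],K[3]-K[1]*q[:,1]/-q[:,2]]
def ray(C,uv):
    K,E=C;d=np.array([(uv[0]-K[2])/K[0],-(uv[1]-K[3])/K[1],-1.])
    Rm=E[:3,:3];return -Rm.T@E[:3,3],(lambda v:v/np.linalg.norm(v))(Rm.T@d)
def onz(C,uv,z):
    o,d=ray(C,uv);return o+d*(z-o[2])/d[2]
def tri(C1,u1,C2,u2):
    o1,d1=ray(C1,u1);o2,d2=ray(C2,u2)
    s=np.linalg.lstsq(np.c_[d1,-d2],o2-o1,rcond=None)[0]
    a,b=o1+d1*s[0],o2+d2*s[1];return (a+b)/2,np.linalg.norm(a-b)
E
python3 - <<'E'
import cv2,numpy as np
s=cv2.imread('pics/scene0.png');d=cv2.imread('pics/side0.png')
f=lambda im,x,y,w,h,k:cv2.resize(im[y:y+h,x:x+w],None,fx=k,fy=k,interpolation=cv2.INTER_CUBIC)
# 400x300 tiles
t=np.vstack([np.hstack([f(s,175,205,100,75*1+25,4)[:400],f(d,250,195,100,100,4)])[:400],
 np.hstack([f(s,240,145,100,50,4),f(d,185,170,100,50,4)])])
cv2.imwrite('pics/c1.png',t);print(t.shape)
E
```

```text
(600, 800, 3)
```

View pics/c1.png

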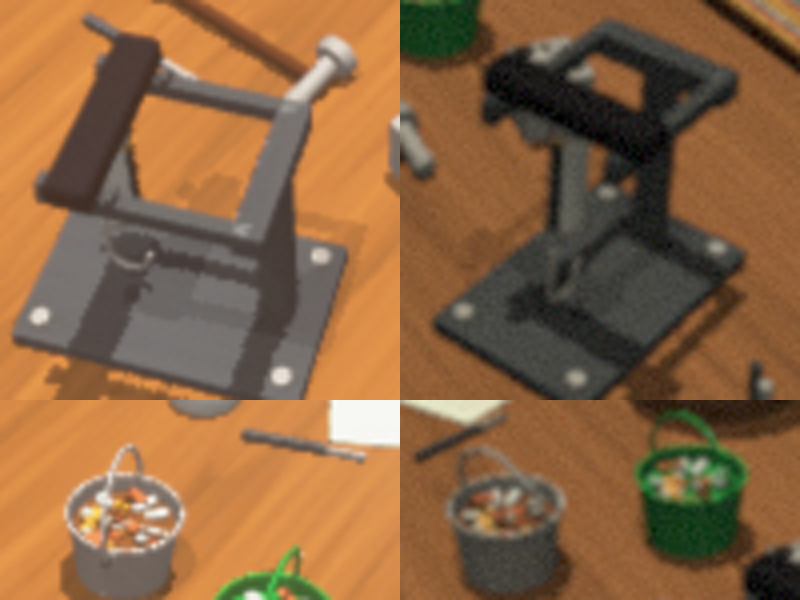

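Run:
```python
from h import *
S,D=cam('scene'),cam('side')
sc=lambda x,y:(x/4+175,y/4+205); sd=lambda x,y:((x-400)/4+250,y/4+195)
a=onz(S,sc(140,38),.185);b=onz(S,sc(75,192),.185);print(a,b,(a+b)/2,np.linalg.norm(a-b))
a2=onz(D,sd(500,72),.185);b2=onz(D,sd(655,140),.185);print(a2,b2,(a2+b2)/2,np.linalg.norm(a2-b2))
print('foot')
for p in [(75,205),(15,335),(345,250)]:print(onz(S,sc(*p),.012))
for p in [(435,320),(745,258)]:print(onz(D,sd(*p),.012))
print('bolts')
for p in [(40,316),(320,256),(281,376)]:print(onz(S,sc(*p),.014))
for p in [(463,311),(606,191),(717,246),(577,378)]:print(onz(D,sd(*p),.014))
print('pail base/rim')
sp=lambda x,y:(x/4+240,(y-400)/4+145); dp=lambda x,y:((x-400)/4+185,(y-400)/4+170)
print(onz(S,sp(125,515),.06),onz(D,dp(506,510),.06))
print('rim edges',onz(S,sp(66,515),.06),onz(S,sp(184,515),.06),onz(D,dp(447,510),.06),onz(D,dp(565,510),.06))
print('bail top',tri(S,sp(126,448),D,dp(475,452)))
print('rivets?',onz(S,sp(104,558),.052),onz(D,dp(545,500),.052))
print('other: hammer head',onz(S,sc(335,60),.03),'dapping',onz(S,(286,240),.05),'cup',onz(S,(145,345),.0),onz(S,(140,310),.1))
```

```text
[ 0.55658696 -0.15417254  0.185     ] [ 0.60124812 -0.25913552  0.185     ] [ 0.57891754 -0.20665403  0.185     ] 0.1140694768100791
[ 0.5471523  -0.17117517  0.185     ] [ 0.58839144 -0.27120086  0.185     ] [ 0.56777187 -0.22118802  0.185     ] 0.10819336889729868
foot
[ 0.50606292 -0.18698914  0.012     ]
[ 0.54292695 -0.28231118  0.012     ]
[ 0.67528761 -0.10985747  0.012     ]
[ 0.49781151 -0.17838199  0.012     ]
[ 0.70942387 -0.22673461  0.012     ]
bolts
[ 0.54732023 -0.26392115  0.014     ]
[ 0.6654121  -0.12427922  0.014     ]
[ 0.6970403  -0.20832403  0.014     ]
[ 0.51668308 -0.18168934  0.014     ]
[ 0.66671862 -0.12470368  0.014     ]
[ 0.69896562 -0.20972779  0.014     ]
[ 0.54863103 -0.26617086  0.014     ]
pail base/rim
[0.5180147  0.16483187 0.06      ] [0.51157362 0.1552731  0.06      ]
rim edges [0.48040585 0.13781747 0.06      ] [0.55563544 0.19185479 0.06      ] [0.47047319 0.17835663 0.06      ] [0.55255517 0.13225633 0.06      ]
bail top (array([0.5010999 , 0.1889463 , 0.10110493]), np.float64(0.0038415940030286106))
rivets? [0.5278348  0.12217857 0.052     ] [0.54980238 0.16571044 0.052     ]
other: hammer head [0.5826259  0.00772323 0.03      ] dapping [ 0.69339582 -0.02101144  0.05      ] cup [ 0.57586165 -0.42786299  0.        ] [ 0.55892273 -0.3983869   0.1       ]
```

The grey bare-steel pail is at scene (271,180) / side (211,200). The green one at scene (308,205) / side (257,190) is the look-alike. The bracket with the scale is at scene (220,260) and side (300,250); the bar is its black top. The bracket fits origin (.575,-.207) and yaw 20.6°, and the bolt spacing agrees in both views. Next I look at the pail with the wrist camera.

Request:
apply_moves([
  [0.053,-0.004,-0.024,0,9,0,-1],
  [0.106,-0.009,-0.048,0,18,0,-1],
  [0.16,-0.013,-0.072,0,27,0,-1],
  [0.213,-0.018,-0.096,0,37,0,-1],
  [0.266,-0.022,-0.12,0,47.3,0,-1],
])

```text
time: 0.78
tool_pos: [0.3998, 0.2736, 0.2598]
tool_rot: [-1.571, 0.0, -1.217]
contact_force: [0.7, 2.3, 0.5]
opening: 0.0918
```

Request:
apply_moves([
  [0.046,-0.004,0.022,0,0,0,-1],
  [0.092,-0.008,0.044,0,0,0,-1],
  [0.117,-0.01,0.055,0,0,0,-1],
  [0.117,-0.01,0.055,0,0,0,-1],
  [0.117,-0.01,0.055,0,0,0,-1],
])

```text
time: 1.4
tool_pos: [0.4908, 0.1854, 0.2694]
tool_rot: [-1.572, 0.001, -1.211]
contact_force: [-0.0, -0.3, -0.3]
opening: 0.0913
```

Run:
```python
from h import *
s=robot.observe();print(s['tool_pos'],s['tool_rot'],s['contact_force'])
im=cams.read_camera('wrist');cv2.imwrite('pics/w1.png',im)
uv=proj(cam('wrist',(s['tool_pos'],s['tool_rot'])),[.515,.16,.06])[0];print(uv)
x,y=int(uv[0])-80,int(uv[1])-70;x=max(x,0);y=max(y,0);print(x,y)
cv2.imwrite('pics/w1c.png',cv2.resize(im[y:y+140,x:x+160],None,fx=4,fy=4,interpolation=cv2.INTER_CUBIC))
```

```text
[0.49081151 0.1853955  0.26939493] [-1.57172400e+00  6.08157189e-04 -1.21124726e+00] [-0.00076201 -0.26103897 -0.2675061 ]
[273.34288119 190.87185157]
193 120
```

View pics/w1c.png

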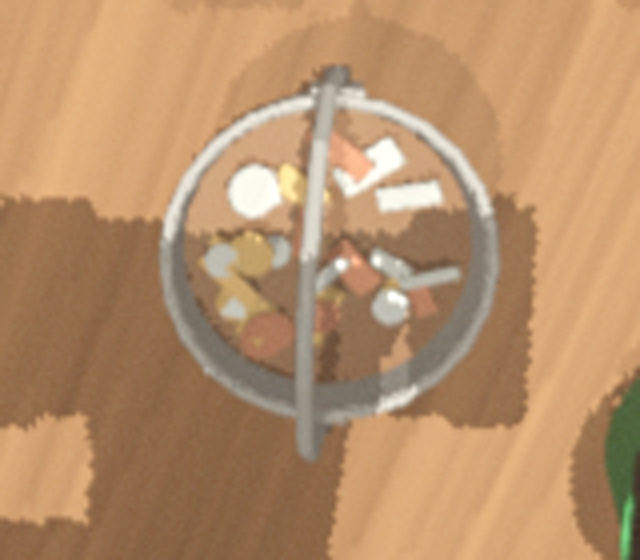

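Run:
```python
from h import *
p=np.array([0.49081151,0.1853955,0.26939493]);r=[-1.571724,6e-4,-1.21124726]
C=cam('wrist',(p,r)); f=lambda x,y:((x+.5)/4-.5+193,(y+.5)/4-.5+120)
a=onz(C,f(338,78),.052);b=onz(C,f(309,450),.052)
print('rivets',a,b,(a+b)/2,np.linalg.norm(a-b))
l,rr,t,bo=[onz(C,f(*q),.06) for q in[(166,252),(494,252),(330,97),(330,415)]]
print('rim',(l+rr)/2,(t+bo)/2,np.linalg.norm(l-rr),np.linalg.norm(t-bo))
y=(a-b)/np.linalg.norm(a-b);yaw=np.degrees(np.arctan2(y[1],y[0]));x=np.array([y[1],-y[0],0]);print('y angle',yaw)
c=np.r_[((l+rr+t+bo)/4)[:2],.052]; print('c',c)
for th in range(-28,29,4):
    P=c+58e-3*(np.sin(np.radians(th))*x+np.array([0,0,np.cos(np.radians(th))]))
    Q=[P,P+8e-3*y,P-8e-3*y]
    print(th,P.round(4),((proj(C,Q)-[193,120])*4).round(0).tolist(), [((proj(cam(n),P)-o)*4+k).round().tolist() for n,o,k in(('scene',[240,145],[0,400]),('side',[185,170],[400,400]))])
```

```text
rivets [0.49879993 0.21376438 0.052     ] [0.5308055  0.10867532 0.052     ] [0.51480271 0.16121985 0.052     ] 0.10985475822384733
rim [0.51339001 0.16955232 0.06      ] [0.51442772 0.16689582 0.06      ] 0.08996525295294763 0.09126886727448769
y angle 106.93846224606216
c [0.51390886 0.16822407 0.052     ]
-28 [0.4879 0.1603 0.1032] [[224.0, 300.0], [225.0, 268.0], [222.0, 331.0]] [[[91.0, 461.0]], [[472.0, 468.0]]]
-24 [0.4913 0.1614 0.105 ] [[238.0, 303.0], [240.0, 272.0], [237.0, 334.0]] [[[95.0, 461.0]], [[475.0, 464.0]]]
-20 [0.4949 0.1624 0.1065] [[254.0, 306.0], [256.0, 274.0], [252.0, 337.0]] [[[100.0, 460.0]], [[479.0, 461.0]]]
-16 [0.4986 0.1636 0.1078] [[270.0, 309.0], [272.0, 277.0], [268.0, 340.0]] [[[105.0, 460.0]], [[482.0, 458.0]]]
-12 [0.5024 0.1647 0.1087] [[286.0, 311.0], [288.0, 279.0], [284.0, 342.0]] [[[110.0, 460.0]], [[486.0, 455.0]]]
-8 [0.5062 0.1659 0.1094] [[303.0, 313.0], [305.0, 281.0], [300.0, 344.0]] [[[114.0, 460.0]], [[490.0, 452.0]]]
-4 [0.51   0.167  0.1099] [[319.0, 314.0], [322.0, 283.0], [317.0, 346.0]] [[[120.0, 461.0]], [[494.0, 450.0]]]
0 [
[... 189 characters left out ...]
0, 463.0]], [[502.0, 446.0]]]
8 [0.5216 0.1706 0.1094] [[370.0, 317.0], [373.0, 285.0], [367.0, 348.0]] [[[135.0, 465.0]], [[506.0, 445.0]]]
12 [0.5254 0.1717 0.1087] [[386.0, 317.0], [389.0, 285.0], [383.0, 348.0]] [[[140.0, 466.0]], [[510.0, 444.0]]]
16 [0.5292 0.1729 0.1078] [[402.0, 317.0], [405.0, 285.0], [399.0, 348.0]] [[[144.0, 469.0]], [[514.0, 443.0]]]
20 [0.5329 0.174  0.1065] [[417.0, 316.0], [421.0, 284.0], [414.0, 347.0]] [[[149.0, 471.0]], [[517.0, 442.0]]]
24 [0.5365 0.1751 0.105 ] [[432.0, 315.0], [435.0, 283.0], [429.0, 345.0]] [[[154.0, 473.0]], [[521.0, 442.0]]]
28 [0.54   0.1762 0.1032] [[446.0, 313.0], [450.0, 282.0], [443.0, 344.0]] [[[158.0, 476.0]], [[525.0, 443.0]]]
```

The bail runs along about 107–108°, so pail x points along about 18°. The rim centre is (.514,.168) with the right 90 mm diameter, and the bail leans about -7°, so its middle is near (.507,.166,.110). Next is the bracket.

Request:
apply_moves([
  [0.061,-0.002,-0.01,0,0,0,-1],
  [0.122,-0.004,-0.02,0,0,0,-1],
  [0.183,-0.006,-0.03,0,0,0,-1],
  [0.244,-0.008,-0.039,0,0,0,-1],
  [0.305,-0.01,-0.049,0,0,0,-1],
])

```text
time: 2.08
tool_pos: [0.553, -0.1182, 0.28]
tool_rot: [-1.57, 0.0, -1.209]
contact_force: [0.5, 1.7, -0.3]
opening: 0.0916
```

Request:
apply_moves([
  [0.04,0,-0.007,0,0,0,-1],
  [0.062,0,-0.01,0,0,0,-1],
  [0.062,0,-0.01,0,0,0,-1],
  [0.062,0,-0.01,0,0,0,-1],
  [0.062,0,-0.01,0,0,0,-1],
])

```text
time: 2.7
tool_pos: [0.5654, -0.1776, 0.28]
tool_rot: [-1.57, 0.0, -1.209]
contact_force: [0.1, 0.3, 0.6]
opening: 0.0922
```

Run:
```python
from h import *
s=robot.observe();print(s['tool_pos'],s['tool_rot'],s['contact_force'])
im=cams.read_camera('wrist');cv2.imwrite('pics/w2.png',im)
uv=proj(cam('wrist',(s['tool_pos'],s['tool_rot'])),[.575,-.207,.185])[0];print(uv)
x,y=int(uv[0])-80,int(uv[1])-75;x=max(x,0);y=max(y,0);print(x,y)
cv2.imwrite('pics/w2c.png',cv2.resize(im[y:y+150,x:x+160],None,fx=4,fy=4,interpolation=cv2.INTER_CUBIC))
```

```text
[ 0.56536463 -0.1776225   0.2800321 ] [-1.57047318e+00  1.93802913e-04 -1.20929687e+00] [0.09060624 0.33104216 0.63215437]
[258.66520822 234.11410694]
178 159
```

View pics/w2c.png

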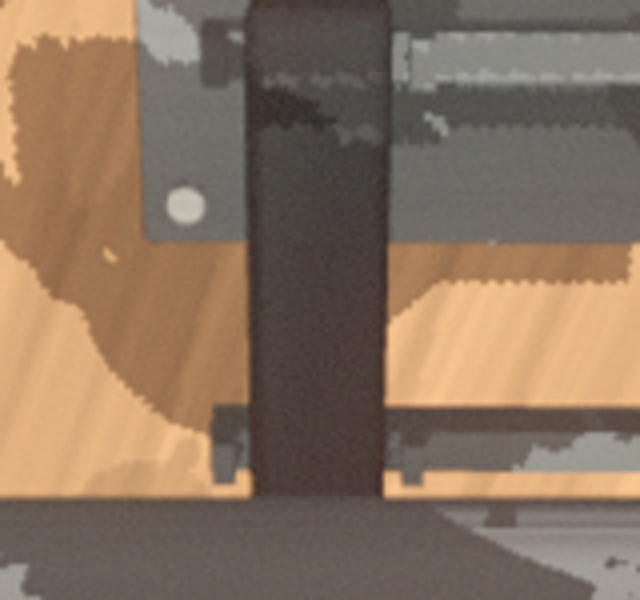

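Run:
```python
from h import *
C=cam('wrist',([0.56536463,-0.1776225,0.2800321],[-1.57047318,2e-4,-1.20929687]))
f=lambda x,y:((x+.5)/4-.5+178,(y+.5)/4-.5+159)
for nm,q,z in[('bar top c',(318.5,100),.185),('bar low c',(318,440),.185),('end',(318,5),.185),('tine far',(440,57),.165),('tine near',(440,440),.165),('tine far',(232,55),.171),('tine near',(230,445),.171)]:print(nm,onz(C,f(*q),z))
w=onz(C,f(247,200),.185)-onz(C,f(388,200),.185);print(np.linalg.norm(w))
```

```text
bar top c [ 0.55953831 -0.16875919  0.185     ]
bar low c [ 0.58458798 -0.23613046  0.185     ]
end [ 0.5531315  -0.15186248  0.185     ]
tine far [ 0.58098468 -0.157498    0.165     ]
tine near [ 0.61357756 -0.23797807  0.165     ]
tine far [ 0.54187171 -0.17013493  0.171     ]
tine near [ 0.57012496 -0.25184265  0.171     ]
0.026898735403612487
```

Request:
apply_moves([
  [0.03,0.03,-0.0026,0,0,0,-1],
  [0.03,0.06,-0.0026,0,0,0,-1],
  [0.03,0.09,-0.0026,0,0,0,-1],
  [0.03,0.113,-0.0026,0,0,0,-1],
  [0.03,0.113,-0.0026,0,0,0,-1],
])

```text
time: 3.38
tool_pos: [0.5726, -0.2072, 0.1652]
tool_rot: [-1.573, 0.003, -1.211]
contact_force: [0.2, 0.6, 0.3]
opening: 0.0917
```

Request:
apply_moves([
  [0,0,0,0,0,0,0.0],
  [0,0,0,0,0,0,0.3],
  [0,0,0,0,0,0,0.5],
  [0,0,0,0,0,0,1],
  [0,0,0,0,0,0,1],
], squeeze=30)

```text
time: 4.0
tool_pos: [0.5735, -0.2083, 0.1668]
tool_rot: [-1.571, -0.0, -1.211]
contact_force: [-0.4, 0.2, 0.1]
opening: 0.0465
```

Request:
apply_moves([
  [0,0,0,0,0,0,1],
  [0,0,0,0,0,0,1],
  [0,0,0,0,0,0,1],
  [0,0,0,0,0,0,1],
  [0,0,0,0,0,0,1],
])

```text
time: 4.62
tool_pos: [0.5734, -0.2083, 0.1667]
tool_rot: [-1.571, 0.0, -1.211]
contact_force: [-0.7, 0.0, -0.8]
opening: 0.028
```

Request:
apply_moves([
  [0,-0.015,0,0,0,0,1],
  [0,-0.05,0,0,0,0,1],
  [0,-0.09,0,0,0,0,1],
  [0,-0.13,0,0,0,0,1],
  [0,-0.16,0,0,0,0,1],
])

```text
time: 5.25
tool_pos: [0.5736, -0.2083, 0.3297]
tool_rot: [-1.569, -0.002, -1.211]
contact_force: [1.1, -0.2, -1.6]
opening: 0.028
```

Request:
apply_moves([
  [-0.03,0,0.003,0,0,0,1],
  [-0.08,0,0.007,0,1,0,1],
  [-0.13,0,0.012,0,2,0,1],
  [-0.18,0,0.017,0,2.6,0,1],
  [-0.23,0,0.021,0,2.6,0,1],
])

```text
time: 5.88
tool_pos: [0.5116, 0.0159, 0.3277]
tool_rot: [-1.57, -0.0, -1.257]
contact_force: [0.3, 1.3, -2.1]
opening: 0.0271
```

Run:
```python
from h import *
s=robot.observe();p=s['tool_pos'];r=s['tool_rot'];print(p,r)
M=R.from_euler('xyz',r).as_matrix();print(M.T@(np.array([.474,.155,.327])-p))
```

```text
[0.51155068 0.01591911 0.32772002] [-1.56957755e+00 -1.90676988e-04 -1.25695502e+00]
[-0.14388002  0.00070138  0.00721894]
```

Request:
apply_moves([
  [-0.05,0,0.003,0,0,0,1],
  [-0.1,0,0.006,0,0,0,1],
  [-0.13,0,0.007,0,0,0,1],
  [-0.144,0,0.007,0,0,0,1],
  [-0.144,0,0.007,0,0,0,1],
])

```text
time: 6.5
tool_pos: [0.4743, 0.1537, 0.3272]
tool_rot: [-1.57, -0.0, -1.256]
contact_force: [-0.3, 0.0, -1.5]
opening: 0.0277
```

Run:
```python
from h import *
s=robot.observe();p=s['tool_pos'];r=s['tool_rot'];print(p,r,s['contact_force'])
np.savez('l3.npz',p=p,r=r)
im=[cams.read_camera(n) for n in('scene','side','wrist')]
for n,i in zip(('s','d','w'),im):cv2.imwrite(f'pics/{n}3.png',i)
f=lambda im,x,y,w,h,k:cv2.resize(im[y:y+h,x:x+w],None,fx=k,fy=k,interpolation=cv2.INTER_CUBIC)
t=np.hstack([f(im[0],225,100,80,120,5)[:,:400],f(im[1],165,110,80,120,5)]);cv2.imwrite('pics/c3.png',t);print(t.shape)
```

```text
[0.47433817 0.15367378 0.32718556] [-1.57015084e+00 -3.09895574e-04 -1.25556356e+00] [-0.27231794  0.00706169 -1.54801933]
(600, 800, 3)
```

View pics/c3.png

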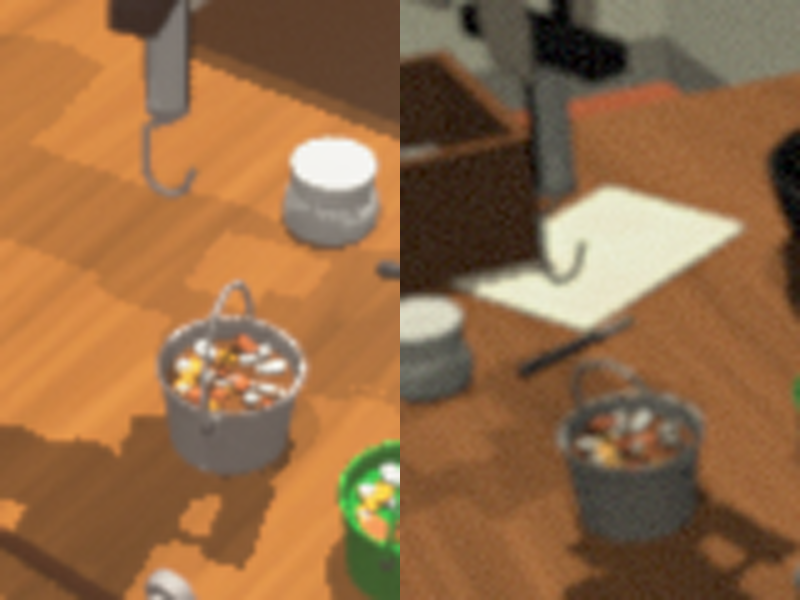

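View pics/w3.png

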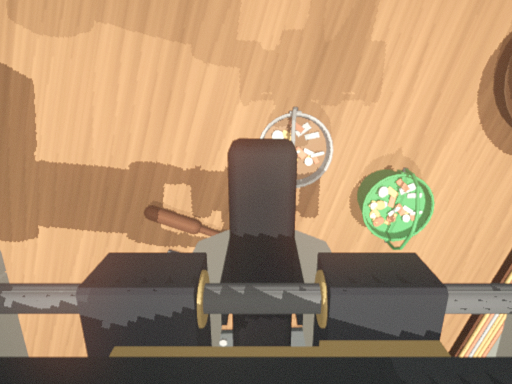

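Run:
```python
from h import *
S,D=cam('scene'),cam('side')
fs=lambda x,y:((x+.5)/5-.5+225,(y+.5)/5-.5+100); fd=lambda x,y:((x-400+.5)/5-.5+165,(y+.5)/5-.5+110)
print('hook bot',tri(S,fs(175,190),D,fd(565,279)),'pred .474 .154 .184')
print('pt',tri(S,fs(193,172),D,fd(583,245)))
print('tube foot',tri(S,fs(167,118),D,fd(556,190)),'pred .474 .154 .2435')
print('rim c',tri(S,fs(232,364),D,fd(631,432)))
print('base', tri(S,fs(231,440),D,fd(634,508)))
c=np.array([.514,.168,.06]);a=np.linspace(0,6.28,73)
E=c+.045*np.c_[np.cos(a),np.sin(a),0*a]
for C,g,o in((S,(225,100),0),(D,(165,110),400)):
    q=(proj(C,E)-g)*5+[o,0];print(q.min(0),q.max(0))
W=cam('wrist',(np.load('l3.npz')['p'],np.load('l3.npz')['r']));q=proj(W,E);print('wrist rim',q.min(0),q.max(0))
```

```text
hook bot (array([0.47655781, 0.1595192 , 0.18341948]), np.float64(0.003084167429065174)) pred .474 .154 .184
pt (array([0.48974435, 0.1590162 , 0.202691  ]), np.float64(0.002527942435411504))
tube foot (array([0.47571527, 0.15322466, 0.24123995]), np.float64(0.003441094942776829)) pred .474 .154 .2435
rim c (array([0.51405607, 0.16900052, 0.05871198]), np.float64(0.0027708343592481592))
base (array([ 0.51429097,  0.17068037, -0.00475929]), np.float64(0.00400273635938107))
[157.37901668 316.8122803 ] [300.30578807 412.75243885]
[557.69376049 391.13931582] [698.39632506 465.65164607]
wrist rim [258.41341389 113.42579853] [331.12573279 185.25447427]
```

The mouth faces +x and the bail is clear. Hook and rim triangulate within 3 mm of prediction. I lower beside the bail.

Request:
apply_moves([
  [0,0.03,0,0,0,0,1],
  [0,0.06,0,0,0,0,1],
  [0,0.085,0,0,0,0,1],
  [0,0.108,0,0,0,0,1],
  [0,0.108,0,0,0,0,1],
])

```text
time: 7.28
tool_pos: [0.4738, 0.1523, 0.2173]
tool_rot: [-1.575, 0.0, -1.258]
contact_force: [-0.2, 0.1, -1.3]
opening: 0.0275
```

Request:
apply_moves([
  [0,0,0.01,0,0,0,1],
  [0,0,0.02,0,0,0,1],
  [0,0,0.03,0,0,0,1],
  [0,0,0.04,0,0,0,1],
  [0,0,0.04,0,0,0,1],
])

```text
time: 7.9
tool_pos: [0.5131, 0.1661, 0.2186]
tool_rot: [-1.571, 0.0, -1.257]
contact_force: [0.0, 0.4, -2.7]
opening: 0.0275
```

Run:
```python
from h import *
s=robot.observe();p=s['tool_pos'];r=s['tool_rot'];print(p,r,s['contact_force'])
im=[cams.read_camera(n) for n in('scene','side')]
f=lambda im,x,y,w,h,k:cv2.resize(im[y:y+h,x:x+w],None,fx=k,fy=k,interpolation=cv2.INTER_CUBIC)
t=np.hstack([f(im[0],235,120,66,90,6)[:,:396],f(im[1],175,130,66,90,6)]);cv2.imwrite('pics/c4.png',t);print(t.shape)
```

```text
[0.51312946 0.16608947 0.21859376] [-1.57057056e+00  3.09991432e-06 -1.25651752e+00] [ 0.00798736  0.38533581 -2.66365613]
(540, 792, 3)
```

View pics/c4.png

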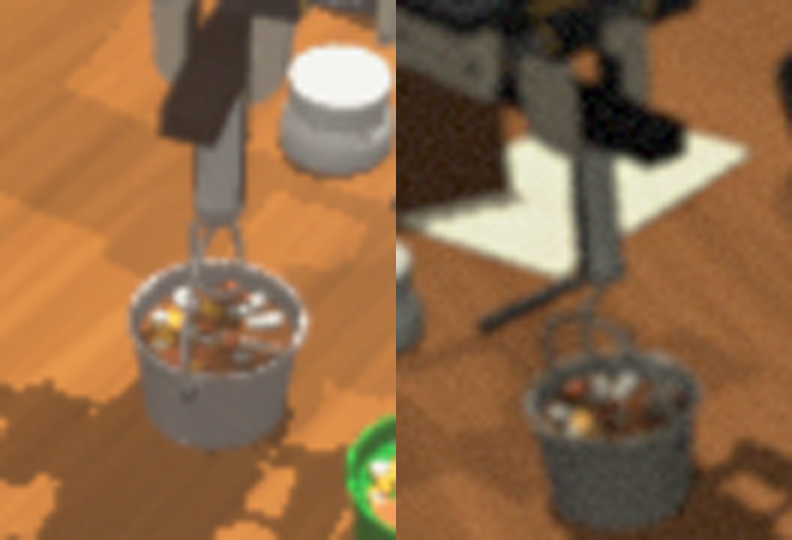

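Request:
apply_moves([
  [0,-0.006,0,0,0,0,1],
  [0,-0.012,0,0,0,0,1],
  [0,-0.018,0,0,0,0,1],
  [0,-0.022,0,0,0,0,1],
  [0,-0.024,0,0,0,0,1],
])

```text
time: 8.62
tool_pos: [0.5125, 0.1658, 0.2431]
tool_rot: [-1.57, -0.0, -1.257]
contact_force: [1.0, -0.1, -1.1]
opening: 0.0278
```

Request:
apply_moves([
  [0,-0.003,0,0,0,0,1],
  [0,-0.006,0,0,0,0,1],
  [0,-0.009,0,0,0,0,1],
  [0,-0.012,0,0,0,0,1],
  [0,-0.015,0,0,0,0,1],
])

```text
time: 9.25
tool_pos: [0.5123, 0.1658, 0.2577]
tool_rot: [-1.571, 0.0, -1.257]
contact_force: [-0.6, 0.0, -3.9]
opening: 0.0274
```

```bash
cat > tr.py <<'E'
from h import *
import sys
B={'scene':(254,160,36,38),'side':(194,184,36,38)}
def run(save=False):
    F=[]
    for n,(x,y,w,h) in B.items():
        ims=[]
        for _ in range(2):
            ims.append(cams.read_camera(n).astype(np.float32));F.append(robot.observe()['contact_force'])
        g=cv2.cvtColor(sum(ims)/2,cv2.COLOR_BGR2GRAY)
        if save: np.save(f'base_{n}.npy',g)
        b=np.load(f'base_{n}.npy');W=np.eye(2,3,dtype=np.float32)
        t=b[y:y+h,x:x+w]
        try:
            W[0,2],W[1,2]=x,y
            cc,W=cv2.findTransformECC(t,g,W,cv2.MOTION_TRANSLATION,(3,100,1e-4),None,3)
            C=cam(n);P=proj(C,[[.514,.169,.03],[.514,.169,.04]]);
            print(n,'shift px',(W[:,2]-[x,y]).round(2),'px per 10mm up',(P[1]-P[0]).round(2),'cc',round(cc,3))
        except cv2.error as e: print(n,'ecc fail')
    s=robot.observe();print('t',s['time'],'tcp',s['tool_pos'].round(4),'F',np.mean(F,0).round(2))
if __name__=='__main__': run(len(sys.argv)>1)
E
python3 tr.py save
```

```text
scene shift px [ 0.01 -0.01] px per 10mm up [ 0.07 -2.29] cc 1.0
side shift px [-0.    0.01] px per 10mm up [-0.21 -2.59] cc 1.0
t 9.45 tcp [0.5124 0.1659 0.2577] F [-0.36  0.3  -3.25]
```

Request:
apply_moves([
  [0,-0.002,0,0,0,0,1],
  [0,-0.004,0,0,0,0,1],
  [0,-0.006,0,0,0,0,1],
  [0,-0.008,0,0,0,0,1],
  [0,-0.01,0,0,0,0,1],
])

```text
time: 10.07
tool_pos: [0.5124, 0.1658, 0.2678]
tool_rot: [-1.571, 0.0, -1.257]
contact_force: [-0.5, 0.7, -5.8]
opening: 0.0278
```

```bash
python3 tr.py
```

```text
scene shift px [-0.05  0.08] px per 10mm up [ 0.07 -2.29] cc 0.991
side shift px [0.06 0.09] px per 10mm up [-0.21 -2.59] cc 0.993
t 10.275 tcp [0.5124 0.1658 0.2677] F [-0.07  0.19 -5.28]
```

Request:
apply_moves([
  [0,-0.002,0,0,0,0,1],
  [0,-0.004,0,0,0,0,1],
  [0,-0.006,0,0,0,0,1],
  [0,-0.008,0,0,0,0,1],
  [0,-0.008,0,0,0,0,1],
])

```text
time: 10.9
tool_pos: [0.5125, 0.1659, 0.276]
tool_rot: [-1.57, -0.0, -1.257]
contact_force: [0.6, -0.2, -4.8]
opening: 0.0278
```

```bash
python3 tr.py
```

```text
scene shift px [-0.55 -1.51] px per 10mm up [ 0.07 -2.29] cc 0.949
side shift px [-0.71 -1.13] px per 10mm up [-0.21 -2.59] cc 0.946
t 11.1 tcp [0.5124 0.1658 0.2756] F [ 0.38 -0.23 -5.78]
```

Request:
apply_moves([
  [0,-0.001,0,0,0,0,1],
  [0,-0.002,0,0,0,0,1],
  [0,-0.003,0,0,0,0,1],
  [0,-0.004,0,0,0,0,1],
  [0,-0.004,0,0,0,0,1],
])

```text
time: 11.72
tool_pos: [0.5125, 0.1659, 0.2799]
tool_rot: [-1.57, 0.0, -1.257]
contact_force: [0.2, -0.1, -5.7]
opening: 0.0279
```

```bash
python3 tr.py
python3 - <<'E'
from h import *
im=[cams.read_camera(n) for n in('scene','side')]
f=lambda im,x,y,w,h,k:cv2.resize(im[y:y+h,x:x+w],None,fx=k,fy=k,interpolation=cv2.INTER_CUBIC)
t=np.hstack([f(im[0],235,120,66,90,6),f(im[1],175,130,66,90,6)]);cv2.imwrite('pics/c5.png',t)
E
```

```text
scene shift px [-1.03 -2.55] px per 10mm up [ 0.07 -2.29] cc 0.922
side shift px [-1.2  -1.99] px per 10mm up [-0.21 -2.59] cc 0.904
t 11.925 tcp [0.5124 0.1659 0.2797] F [-0.37  0.23 -5.72]
```

View pics/c5.png

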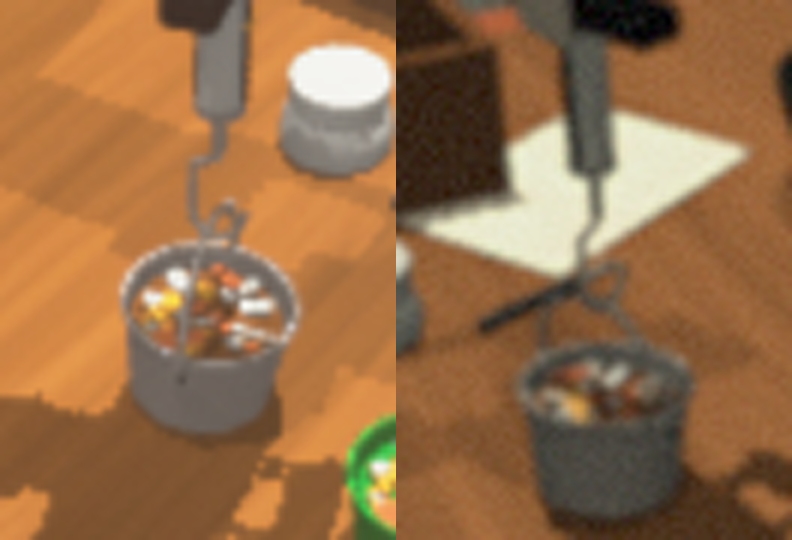

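The pail hangs about 9–10 mm up and looks level. The load is steady at about 4 N, so it weighs about 0.4 kg. Holding.

Request:
apply_moves([
  [0,0,0,0,0,0,1],
  [0,0,0,0,0,0,1],
  [0,0,0,0,0,0,1],
  [0,0,0,0,0,0,1],
  [0,0,0,0,0,0,1],
])

```text
time: 12.65
tool_pos: [0.5124, 0.1659, 0.2797]
tool_rot: [-1.571, 0.0, -1.257]
contact_force: [-0.6, -0.1, -5.3]
opening: 0.0281
```

Request:
apply_moves([
  [0,0,0,0,0,0,1],
  [0,0,0,0,0,0,1],
  [0,0,0,0,0,0,1],
  [0,0,0,0,0,0,1],
  [0,0,0,0,0,0,1],
])

```text
time: 13.28
tool_pos: [0.5124, 0.1659, 0.2797]
tool_rot: [-1.571, 0.0, -1.257]
contact_force: [0.3, -0.0, -5.0]
opening: 0.028
```

Request:
apply_moves([
  [0,0,0,0,0,0,1],
  [0,0,0,0,0,0,1],
  [0,0,0,0,0,0,1],
  [0,0,0,0,0,0,1],
  [0,0,0,0,0,0,1],
])

```text
time: 13.9
tool_pos: [0.5124, 0.1659, 0.2797]
tool_rot: [-1.571, 0.0, -1.257]
contact_force: [0.4, -0.0, -5.6]
opening: 0.0277
```

Request:
apply_moves([
  [0,0,0,0,0,0,1],
  [0,0,0,0,0,0,1],
  [0,0,0,0,0,0,1],
  [0,0,0,0,0,0,1],
  [0,0,0,0,0,0,1],
])

```text
time: 14.52
tool_pos: [0.5124, 0.1659, 0.2797]
tool_rot: [-1.571, 0.0, -1.257]
contact_force: [-0.8, 0.1, -5.4]
opening: 0.0276
```

```bash
python3 tr.py
```

```text
scene shift px [-1.06 -2.54] px per 10mm up [ 0.07 -2.29] cc 0.922
side shift px [-1.26 -2.07] px per 10mm up [-0.21 -2.59] cc 0.909
t 14.725 tcp [0.5124 0.1658 0.2797] F [ 0.21  0.15 -5.33]
```

Request:
apply_moves([
  [0,0.0015,0,0,0,0,1],
  [0,0.003,0,0,0,0,1],
  [0,0.0045,0,0,0,0,1],
  [0,0.006,0,0,0,0,1],
  [0,0.0075,0,0,0,0,1],
])

```text
time: 15.35
tool_pos: [0.5124, 0.1659, 0.2721]
tool_rot: [-1.571, 0.0, -1.257]
contact_force: [0.2, -0.1, -5.1]
opening: 0.0279
```

Request:
apply_moves([
  [0,0.0015,0,0,0,0,1],
  [0,0.003,0,0,0,0,1],
  [0,0.005,0,0,0,0,1],
  [0,0.007,0,0,0,0,1],
  [0,0.01,0,0,0,0,1],
])

```text
time: 15.98
tool_pos: [0.5125, 0.1659, 0.2622]
tool_rot: [-1.571, 0.0, -1.257]
contact_force: [-0.4, 0.1, -4.0]
opening: 0.0276
```

Request:
apply_moves([
  [0,0.004,0,0,0,0,1],
  [0,0.008,0,0,0,0,1],
  [0,0.012,0,0,0,0,1],
  [0,0.016,0,0,0,0,1],
  [0,0.019,0,0,0,0,1],
])

```text
time: 16.6
tool_pos: [0.5126, 0.1658, 0.2431]
tool_rot: [-1.57, -0.0, -1.257]
contact_force: [-0.1, 0.6, -2.9]
opening: 0.0281
```

```bash
python3 tr.py
```

```text
scene shift px [-2.01 -0.51] px per 10mm up [ 0.07 -2.29] cc 0.932
side shift px [-1.77  0.75] px per 10mm up [-0.21 -2.59] cc 0.947
t 16.8 tcp [0.5126 0.1659 0.2434] F [-0.14 -0.15 -1.25]
```

Request:
apply_moves([
  [0,0.006,0,0,0,0,1],
  [0,0.012,0,0,0,0,1],
  [0,0.018,0,0,0,0,1],
  [0,0.024,0,0,0,0,1],
  [0,0.026,0,0,0,0,1],
])

```text
time: 17.42
tool_pos: [0.5122, 0.1658, 0.2166]
tool_rot: [-1.572, 0.0, -1.257]
contact_force: [-0.0, -1.0, -2.1]
opening: 0.0277
```

```bash
python3 tr.py
python3 - <<'E'
from h import *
im=[cams.read_camera(n) for n in('scene','side')]
f=lambda im,x,y,w,h,k:cv2.resize(im[y:y+h,x:x+w],None,fx=k,fy=k,interpolation=cv2.INTER_CUBIC)
t=np.hstack([f(im[0],235,120,66,90,6),f(im[1],175,130,66,90,6)]);cv2.imwrite('pics/c6.png',t)
E
```

```text
scene shift px [-1.96 -0.61] px per 10mm up [ 0.07 -2.29] cc 0.898
side shift px [-1.78  0.55] px per 10mm up [-0.21 -2.59] cc 0.929
t 17.625 tcp [0.5125 0.1659 0.2174] F [-0.07 -0.41 -1.89]
```

View pics/c6.png

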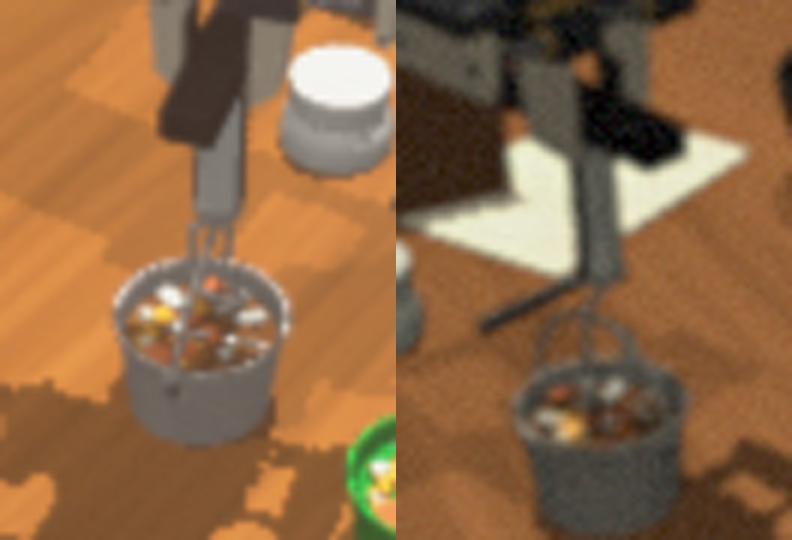

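Request:
apply_moves([
  [0,0,-0.008,0,0,0,1],
  [0,0,-0.017,0,0,0,1],
  [0,0,-0.026,0,0,0,1],
  [0,0,-0.036,0,0,0,1],
  [0,0,-0.048,0,0,0,1],
])

```text
time: 18.35
tool_pos: [0.466, 0.1508, 0.2173]
tool_rot: [-1.571, 0.0, -1.257]
contact_force: [-0.4, -0.9, -2.0]
opening: 0.028
```

```bash
python3 tr.py
python3 - <<'E'
from h import *
im=[cams.read_camera(n) for n in('scene','side')]
f=lambda im,x,y,w,h,k:cv2.resize(im[y:y+h,x:x+w],None,fx=k,fy=k,interpolation=cv2.INTER_CUBIC)
t=np.hstack([f(im[0],225,120,76,90,5),f(im[1],165,130,76,90,5)]);cv2.imwrite('pics/c7.png',t)
E
```

```text
scene shift px [-2.54 -0.59] px per 10mm up [ 0.07 -2.29] cc 0.757
side shift px [-2.29  1.06] px per 10mm up [-0.21 -2.59] cc 0.815
t 18.55 tcp [0.4668 0.151  0.2175] F [-0.43  0.07 -1.51]
```

View pics/c7.png

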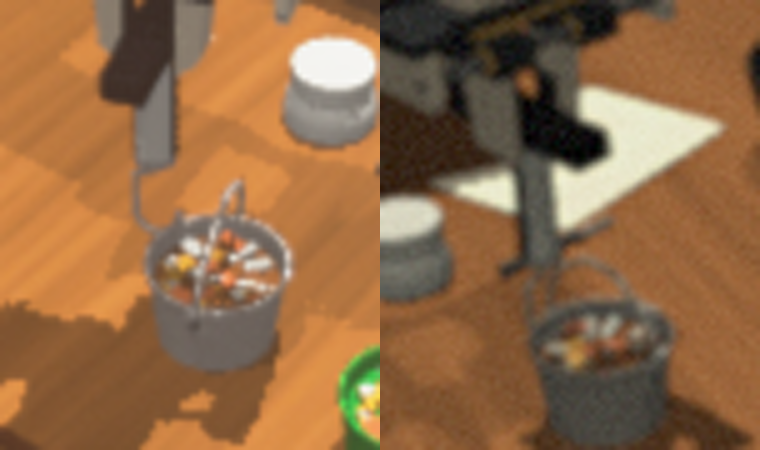

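Request:
apply_moves([
  [0,0,-0.008,0,0,0,1],
  [0,-0.02,-0.008,0,0,0,1],
  [0,-0.05,-0.008,0,0,0,1],
  [0,-0.08,-0.008,0,0,0,1],
  [0,-0.115,-0.008,0,0,0,1],
])

```text
time: 19.27
tool_pos: [0.4586, 0.1484, 0.3328]
tool_rot: [-1.572, 0.0, -1.257]
contact_force: [0.9, -0.1, -1.7]
opening: 0.0276
```

```bash
python3 tr.py
python3 - <<'E'
from h import *
s=robot.observe();p=s['tool_pos'];r=s['tool_rot'];print(p,r)
M=R.from_euler('xyz',r).as_matrix();print('to above rest',M.T@(np.array([.5734,-.2083,.3297])-p), 'turn deg',np.degrees(-1.211-r[2]))
E
```

```text
scene shift px [-2.45 -0.27] px per 10mm up [ 0.07 -2.29] cc 0.817
side shift px [-1.98  0.82] px per 10mm up [-0.21 -2.59] cc 0.827
t 19.475 tcp [0.4589 0.1485 0.3319] F [ 0.55  0.26 -1.16]
[0.45890623 0.14847368 0.33187349] [-1.57060451e+00  2.26285834e-06 -1.25670019e+00]
to above rest [ 0.37469254  0.00217238 -0.00133585] turn deg 2.6184280750685027
```

Request:
apply_moves([
  [0.03,0,0,0,0,0,1],
  [0.08,0,0,0,-1,0,1],
  [0.13,0,0,0,-2,0,1],
  [0.18,0,0,0,-2.6,0,1],
  [0.23,0,0,0,-2.6,0,1],
])

```text
time: 20.1
tool_pos: [0.5299, -0.0716, 0.3302]
tool_rot: [-1.573, 0.002, -1.211]
contact_force: [1.3, 0.1, -2.1]
opening: 0.0278
```

Run:
```python
from h import *
s=robot.observe();p=s['tool_pos'];r=s['tool_rot'];print(p,r)
M=R.from_euler('xyz',r).as_matrix();print('to above rest',M.T@(np.array([.5734,-.2083,.3297])-p), 'turn deg',np.degrees(-1.211-r[2]))
```

```text
[ 0.52986271 -0.0716025   0.33018021] [-1.57336176  0.00217896 -1.21121925]
to above rest [ 0.14327565  0.00018687 -0.00734755] turn deg 0.012562024643932653
```

Request:
apply_moves([
  [0.045,0,-0.002,0,0,0,1],
  [0.09,0,-0.005,0,0,0,1],
  [0.125,0,-0.007,0,0,0,1],
  [0.143,0,-0.007,0,0,0,1],
  [0.143,0,-0.007,0,0,0,1],
])

```text
time: 20.72
tool_pos: [0.5735, -0.2074, 0.3295]
tool_rot: [-1.574, 0.003, -1.213]
contact_force: [-1.2, 1.1, -1.3]
opening: 0.028
```

Request:
apply_moves([
  [0,0,0,0,0,0,1],
  [0,0,0,0,0,0,1],
  [0,0,0,0,0,0,1],
  [0,0,0,0,0,0,1],
  [0,0,0,0,0,0,1],
])

```text
time: 21.35
tool_pos: [0.574, -0.2064, 0.3323]
tool_rot: [-1.571, -0.0, -1.211]
contact_force: [-0.6, 1.1, -1.9]
opening: 0.028
```

Run:
```python
from h import *
s=robot.observe();p=s['tool_pos'];r=s['tool_rot'];print(p,r)
M=R.from_euler('xyz',r).as_matrix();print('to rest',M.T@(np.array([.5734,-.2083,.1667])-p), 'turn deg',np.degrees(-1.211-r[2]))
```

```text
[ 0.57396105 -0.20636463  0.33233768] [-1.57059825e+00 -1.03825623e-04 -1.21110076e+00]
to rest [ 0.00159683  0.1656376  -0.00123919] turn deg 0.005772864894848931
```

Request:
apply_moves([
  [0.0016,0.03,-0.0012,0,0,0,1],
  [0.0016,0.06,-0.0012,0,0,0,1],
  [0.0016,0.09,-0.0012,0,0,0,1],
  [0.0016,0.12,-0.0012,0,0,0,1],
  [0.0016,0.145,-0.0012,0,0,0,1],
])

```text
time: 21.98
tool_pos: [0.5732, -0.2084, 0.186]
tool_rot: [-1.571, 0.001, -1.211]
contact_force: [0.0, -0.6, -2.6]
opening: 0.0274
```

Request:
apply_moves([
  [0,0.006,0,0,0,0,1],
  [0,0.012,0,0,0,0,1],
  [0,0.017,0,0,0,0,1],
  [0,0.02,0,0,0,0,1],
  [0,0.0205,0,0,0,0,1],
])

```text
time: 22.6
tool_pos: [0.5735, -0.2084, 0.1669]
tool_rot: [-1.571, -0.0, -1.211]
contact_force: [-0.1, -0.0, -3.4]
opening: 0.0275
```

Run:
```python
from h import *
s=robot.observe();print(s['tool_pos'],s['tool_rot'],s['contact_force'])
im=[cams.read_camera(n) for n in('scene','side')]
f=lambda im,x,y,w,h,k:cv2.resize(im[y:y+h,x:x+w],None,fx=k,fy=k,interpolation=cv2.INTER_CUBIC)
t=np.hstack([f(im[0],170,180,100,130,4),f(im[1],250,165,100,130,4)]);cv2.imwrite('pics/c8.png',t)
```

```text
[ 0.57345633 -0.20843276  0.16685746] [-1.57055804e+00 -1.27046497e-04 -1.21129425e+00] [-0.11262859 -0.01881113 -3.43309254]
```

View pics/c8.png

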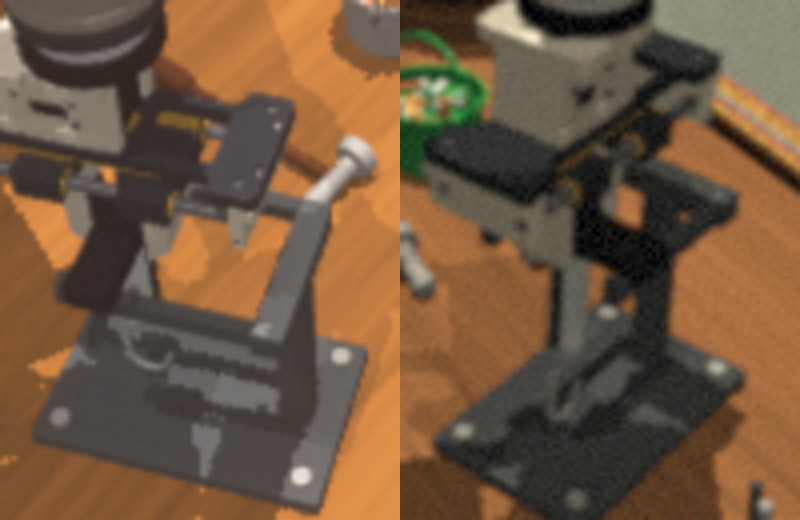

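Request:
apply_moves([
  [0,0.0005,0,0,0,0,1],
  [0,0.001,0,0,0,0,1],
  [0,0.001,0,0,0,0,1],
  [0,0.001,0,0,0,0,1],
  [0,0.001,0,0,0,0,1],
])

```text
time: 23.32
tool_pos: [0.5736, -0.2085, 0.1666]
tool_rot: [-1.57, -0.001, -1.211]
contact_force: [-1.7, 1.2, 5.0]
opening: 0.028
```

Request:
apply_moves([
  [0,0,0,0,0,0,0.38],
  [0,0,0,0,0,0,0.3],
  [0,0,0,0,0,0,0.2],
  [0,0,0,0,0,0,0],
  [0,0,0,0,0,0,-0.5],
])

```text
time: 23.95
tool_pos: [0.5734, -0.2084, 0.1656]
tool_rot: [-1.571, 0.0, -1.211]
contact_force: [0.2, 0.1, -0.9]
opening: 0.0516
```

Request:
apply_moves([
  [0,0,0,0,0,0,-1],
  [0,0,0,0,0,0,-1],
  [0,0,0,0,0,0,-1],
  [0,0,0,0,0,0,-1],
  [0,0,0,0,0,0,-1],
])

```text
time: 24.58
tool_pos: [0.5734, -0.2084, 0.1657]
tool_rot: [-1.571, 0.0, -1.211]
contact_force: [0.6, -0.5, -0.2]
opening: 0.0918
```

Request:
apply_moves([
  [0,-0.01,0,0,0,0,-1],
  [0,-0.03,0,0,0,0,-1],
  [0,-0.06,0,0,0,0,-1],
  [0,-0.1,0,0,0,0,-1],
  [0,-0.15,0,0,0,0,-1],
])

```text
time: 25.2
tool_pos: [0.573, -0.2082, 0.3171]
tool_rot: [-1.571, 0.001, -1.211]
contact_force: [0.4, -0.5, -0.1]
opening: 0.0912
```

Request:
apply_moves([
  [0,-0.03,-0.04,0,0,0,-1],
  [0,-0.03,-0.09,0,0,0,-1],
  [0,-0.03,-0.13,0,0,0,-1],
  [0,-0.03,-0.13,0,0,0,-1],
  [0,-0.03,-0.13,0,0,0,-1],
])

```text
time: 25.82
tool_pos: [0.4522, -0.2541, 0.3463]
tool_rot: [-1.57, -0.001, -1.212]
contact_force: [0.1, -0.4, 0.6]
opening: 0.0917
```

```bash
python3 tr.py
python3 - <<'E'
from h import *
im=[cams.read_camera(n) for n in('scene','side')]
f=lambda im,x,y,w,h,k:cv2.resize(im[y:y+h,x:x+w],None,fx=k,fy=k,interpolation=cv2.INTER_CUBIC)
t=np.hstack([f(im[0],165,145,160,200,2.5),f(im[1],185,160,160,200,2.5)]);cv2.imwrite('pics/c9.png',t)
E
```

```text
scene shift px [-2.13 -0.39] px per 10mm up [ 0.07 -2.29] cc 0.805
side shift px [-2.21  0.75] px per 10mm up [-0.21 -2.59] cc 0.818
t 26.025 tcp [ 0.4525 -0.2538  0.3454] F [-0.05  0.26  0.27]
```

The viewer limit is reached, so I compare the bracket region against the start pictures numerically.

Run:
```python
from h import *
for n,(x,y,w,h) in {'scene':(183,208,36,60),'side':(265,203,60,36)}.items():
    a=cv2.imread(f'pics/{n}0.png');b=cams.read_camera(n)
    t=a[y:y+h,x:x+w];r=cv2.matchTemplate(b[y-10:y+h+10,x-10:x+w+10],t,cv2.TM_CCOEFF_NORMED);_,m,_,l=cv2.minMaxLoc(r)
    k=lambda i:(i[y:y+h,x:x+w].max(2)<(75 if n=='scene' else 40)).astype(np.uint8)
    ra=[cv2.moments(k(i),True) for i in(a,b)]
    print(n,'match',round(m,3),np.array(l)-10,[(round(q['m10']/q['m00'],1),round(q['m01']/q['m00'],1),q['m00']) for q in ra],'absdiff',np.abs(t.astype(int)-b[y:y+h,x:x+w]).mean().round(1))
# tools: biggest changes between start and now outside arm
A=cv2.imread('pics/side0.png');B=cams.read_camera('side')
d=(cv2.GaussianBlur(cv2.absdiff(A,B),(0,0),1.5).max(2)>45).astype(np.uint8)
N,_,st,_=cv2.connectedComponentsWithStats(d);print([tuple(s) for s in st[1:] if s[4]>15])
```

```text
scene match 0.983 [0 0] [(17.7, 35.7, 148.0), (18.5, 30.3, 354.0)] absdiff 5.9
side match 0.989 [0 0] [(33.4, 18.4, 776.0), (33.0, 18.5, 730.0)] absdiff 7.4
[(np.int32(33), np.int32(0), np.int32(255), np.int32(110), np.int32(9601)), (np.int32(0), np.int32(3), np.int32(43), np.int32(44), np.int32(1515)), (np.int32(43), np.int32(53), np.int32(15), np.int32(43), np.int32(342)), (np.int32(86), np.int32(93), np.int32(7), np.int32(13), np.int32(64)), (np.int32(240), np.int32(115), np.int32(62), np.int32(33), np.int32(1194)), (np.int32(46), np.int32(136), np.int32(20), np.int32(8), np.int32(77)), (np.int32(205), np.int32(136), np.int32(38), np.int32(39), np.int32(942)), (np.int32(271), np.int32(146), np.int32(12), np.int32(25), np.int32(142)), (np.int32(43), np.int32(154), np.int32(85), np.int32(106), np.int32(3512)), (np.int32(239), np.int32(172), np.int32(4), np.int32(8), np.int32(19)), (np.int32(27), np.int32(177), np.int32(30), np.int32(20), np.int32(361)), (np.int32(231), np.int32(177), np.int32(13), np.int32(17), np.int32(102)), (np.int32(201), np.int32(200), np.int32(5), np.int32(5), np.int32(20)), (np.int32(24), np.int32(205), np.int32(18), np.int32(24), np.int32(112)), (np.int32(46), np.int32(204), np.int32(12), np.int32(11), np.int32(94)), (np.int32(0), np.int32(228), np.int32(11), np.int32(7), np.int32(36)), (np.int32(90), np.int32(244), np.int32(223), np.int32(121), np.int32(10439)), (np.int32(0), np.int32(284), np.int32(4), np.int32(9), np.int32(31)), (np.int32(64), np.int32(292), np.int32(31), np.int32(43), np.int32(503)), (np.int32(0), np.int32(297), np.int32(12), np.int32(32), np.int32(287)), (np.int32(13), np.int32(330), np.int32(13), np.int32(5), np.int32(45)), (np.int32(7), np.int32(337), np.int32(49), np.int32(10), np.int32(304))]
```

The scale is back where it hung at the start (zero shift, match 0.98–0.99), and the pail stands within about 1 cm of its start.

```bash
python3 -c "
from cell import robot
print(robot.hand_in())"
```

```text
the job is handed in; nothing more can be done
None
```

The pail was weighed, set down and unhooked, and the scale hung back in its bracket. I handed the job in after about 26 s of robot time.

- **Weighing:** I hooked the bail, lifted the pail about 1 cm clear and held it still for about 3 s. The wrist force showed a steady load of about 4 N, so the pail weighs about 0.4 kg. The lift height comes from tracking the pail in two camera views and from the arm's travel.
- **Scale:** the last pictures match the start pictures around the handle with no shift (match 0.98 and 0.99). The gripper is open and away, and the wrist force is near zero.
- **Pail:** it stands on the table but about 1 cm or less from where it stood, having shifted slightly towards the robot. The limit is 40 mm. The picture match for this was weaker (about 0.8), because the shadows and the bail's lean had changed.
- **Not confirmed:**
  - I could not view the final picture because the viewer's 12-picture limit was reached, so the last checks are numerical only.
  - The comparison for the other tools was swamped by the arm and its shadows. I felt no contact with any of them, but I did not confirm that they stayed put.

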